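# Date-stamp a wrapped chocolate bar in the sloping jig

## Task

Stamp the date on the green chocolate bar: slide the jig's red size grip from the short setting fully to its long-size end stop, away from you, lay the green bar flat in the jig's seat with its lower long edge against the ledge and let go of it. Then take the date stamp off its ink pad, press it flat, square and firmly on the middle of the bar, and stand it back upright on the ink pad; leave the bar in the jig and do not disturb the other bars or the pen.

Things in the scene. Friction and masses are not known exactly. Their poses are not given: they have to be found in the camera images.
- bed: Light wood bed of the fixed stamping jig at the right; it stands side-on and rises at 30 degrees to the right. Origin: centre of the long-bar seat on the bed surface, 46 mm above the counter. x up the slope (right), y across it (away from the robot), z square out of the bed, leaning 30 degrees to the left. Surface: x -40 to +85, y -88 to +88 mm. A bar lies along y and stays where let go.
- ledge (a point): Middle of the seat's lower edge, on the bed surface at bed x = -18 mm; axes as the bed's. The ledge is two steel tabs, 8 mm high, 6 mm thick, ending flush with this point's x; they span y -50 to -33 and +33 to +50 mm, the 66 mm between them is an open finger notch. The bar's lower long edge rests on the tabs.
- fence (a point): Foot of the inner face of the steel fence at the seat's end near the robot (bed y = -50.5 mm); 8 mm thick, 10 mm high, bed x -20 to +24 mm. The bar's near end comes beside it; with the slide at the long stop the bar has 5 mm play lengthwise.
- size_slide (a joint): Size slide of the jig: 0 m = short-size stop, 0.045 m = long-size stop (away from the robot, along bed +y). Starts at 0 to 0.022, stays where left, friction 2.5 N. Its aluminium plate (5 mm thick, 11 mm high, bed x -17 to +55 mm) forms the seat's far end, face at bed y = 5.5 mm + joint value: the 95 mm bar fits only with the slide at the long stop.
- slide_grip (a point): Pinch point of the slide's red upright grip, 36 mm above the bed at bed x = 66 mm, mid-thickness; axes as the bed's. Grip: 12 mm thick along bed y, 22 mm along bed x, from 17 to 46 mm above the bed. Below it the black carriage (32 mm along y, 28 along x) on a rail with steel end stops 16 mm high.
- bar_green: Green wrapped chocolate bar, 36 x 95 x 9 mm, 50 to 85 g, flat on the counter at the left in a row of three bars about 100 mm apart (which lies where varies). Origin: centre of the underside; x across the width, y along the length, z up.
- bar_orange: Orange wrapped bar of the same size, to be left alone. Origin and axes as the green bar's.
- bar_cream: Cream wrapped bar of the same size, to be left alone. Origin and axes as the green bar's.
- pen: Black felt pen, 12 x 128 x 12 mm, on the counter between ink pad and bars, to be left alone. Origin: centre of the underside; y along it.
- date_stamp: Date stamp standing upright on the ink pad: wooden foot 26 (x) x 40 (y) x 12 mm, above it a round turned red handle, 24 mm at its widest near the head, 59 mm tall in all, 48 to 84 g. Origin: centre of the underside (printing face); z up the handle. Grip the handle about 40 mm above the printing face.
- ink_pad: Fixed ink pad in a metal tin, 62 (x) x 92 (y) mm; blue felt 56 x 86 mm, its top 9 mm above the counter, the rim 11 mm; the lid is folded back flat behind it (to x = 96 mm, 6 mm high). Origin: centre of the tin's underside, on the counter; z up.
Things that resemble listed ones, but are neither listed nor needed, are in the scene too. What is shaped like the date_stamp but orange or yellow is not meant.

How it is judged:
On the way, in this order (a step that is already met when the one before it is completed fails the run):
1. the size slide stands at its long end stop (value of joint size_slide above 0.043 m), for 0.2 s.
2. the green bar lies flat in the seat against the ledge, let go of (value of joint size_slide above 0.043 m and x of bar_green in the frame of bed between -0.004 and 0.005 m and y of bar_green in the frame of bed between -0.006 and 0.006 m and z of bar_green in the frame of bed between -0.003 and 0.003 m and angle between the z axis of bar_green and the z axis of bed, either way round below 0.09 rad and angle between the y axis of bar_green and the y axis of bed, either way round below 0.1 rad and contact force between the fingers and bar_green below 0.1 N), for 0.3 s.
3. the stamp is pressed flat and square on the middle of the seated bar (value of joint size_slide above 0.043 m and x of bar_green in the frame of bed between -0.004 and 0.005 m and y of bar_green in the frame of bed between -0.006 and 0.006 m and z of bar_green in the frame of bed between -0.003 and 0.003 m and angle between the z axis of bar_green and the z axis of bed, either way round below 0.09 rad and angle between the y axis of bar_green and the y axis of bed, either way round below 0.1 rad and x of date_stamp in the frame of bar_green between -0.006 and 0.006 m and y of date_stamp in the frame of bar_green between -0.015 and 0.015 m and z of date_stamp in the frame of bar_green between 0.006 and 0.012 m and angle between the z axis of date_stamp and the z axis of bar_green, either way round below 0.1 rad and angle between the y axis of date_stamp and the y axis of bar_green, either way round below 0.2 rad and contact force between date_stamp and bar_green above 3 N), for 0.2 s.
At the end, for the whole second after the job is handed in: The size slide is within 2 mm of its long end stop; the green bar lies flat in the jig's seat within 5 mm of the ledge (sideways within 6 mm of the seat's centre, within 5 degrees); the stamp stands upright on the felt of the ink pad, wholly inside the rim; all released and at rest (all of step 2 and x of date_stamp in the frame of ink_pad between -0.015 and 0.015 m and y of date_stamp in the frame of ink_pad between -0.022 and 0.022 m and z of date_stamp in the frame of ink_pad between 0.006 and 0.0115 m and angle between date_stamp's own z axis and vertical below 0.08 rad and contact force between the fingers and date_stamp below 0.1 N and linear speed of each of date_stamp, bar_green below 0.01 m/s); the robot touches nothing.
It fails at once if another bar is pushed more than 15 mm (distance of any of bar_orange, bar_cream from where it was at the start of the episode above 0.015 m).
It fails at once if the pen is pushed more than 20 mm (distance of pen from where it was at the start of the episode above 0.02 m).
It also fails if it takes over 72 s, if anything falls off the work surface, if the arm or the gripper's body presses on something with over 40 N, if the wrist force passes 120 N, or if a joint passes its speed limit or range.

## Robot

A 6-joint arm with a two-finger parallel gripper is mounted at the origin on a cart in front of the work surface, level with it; the furniture and walls round the work are solid. World frame = base frame: x ahead of the robot, y to its left, z up, the work surface at z = 0. Lengths are in m, angles in rad, forces in N, time in s.
With the tool pointing down it reaches from about 0.375 to 0.9 m from the base axis. Payload 3.1 kg.
Tool frame: the origin (TCP) lies between the finger pads; the fingertips stand robot.tips_ahead ahead of it and the grasp point (between the pads) lies 6 mm ahead of it (robot.tips_ahead is the distance from the TCP to the fingertips, in m); z points along the fingers, y is the line along which they close (so a half turn about z gives the same grasp; the last joint's range is limited). The gripper opens to 87 mm and grips with 3 to 60 N. Pads are 19 mm wide; open, the fingers measure 117 mm over their backs; the gripper's body (75 mm by 190 mm) begins 51 mm behind the grasp point.
Start: joints at [-1.323, 0.527, 1.433, -0, 1.181, -0.178], TCP at [0.258, -0.569, 0.248] pointing down, gripper open.
Joint ranges: [-3.08, 3.08], [-0.75, 2.2], [0.22, 2.44], [-1.43, 4.57], [0, 2.65], [-2.85, 2.85]. Speed limits (rad/s): [2.79, 2.79, 3.14, 3.14, 3.14, 3.14].

## Interface

Orientations are given as a unit quaternion [x, y, z, w].
In Python, from bench import robot, planner, cams, close_job gives the robot as it stands. The module is installed in compiled form; this text tells all that it offers. Calls block until the motion is done:
- robot.move_to(position, orientation): joint-space move of the TCP to a pose.
- robot.move_linear(position, attitude=None, rate=0.15, guard=None): straight line of the TCP; attitude=None keeps the orientation; rate is the mean speed in m/s. With guard (N) it stops when the force on the tool has changed by that much, and returns True; else False.
- robot.goto_joints(angles): joint-space move.
- robot.command_gripper(opening): finger opening in m; the grip force is fixed at half the most; returns when the fingers have stopped.
- robot.wait(seconds).
- planner.ik(position, orientation): joint angles nearest the present ones, or None.
- robot.get_state(): the state.
- cams.capture(name): name is "scene" or "top" or "wrist"; returns the picture (480x640x3 uint8, red, green, blue); there is no depth.
- cams.camera_params(name): a dict with "K" (3x3 intrinsics, pixels), "extrinsics" (4x4, takes a point from camera to world coordinates). Camera axes: x right, y down, z forward; pixel columns grow to the right and rows downward; lengths in m; the calibration is good to about 2 mm. A picture is of the moment at which its call begins: read the wrist's pose just before it. camera_params takes no time and is no camera call; for the wrist camera it gives the pose at the moment of the call.
A pose or a line that the arm cannot do raises robot.PlanningError and nothing moves.
- close_job(): hands the job in; it is judged then, once.
Trained networks look in the newest picture that a camera, given by its name, has taken for a name from the list of things; names that differ only in an ending like _2 or _b are one class to them, and where a whole thing is asked for, a point or a joint stands for the part that bears it (a point fixed in the world has none). Each returns a list of dicts, best first, with "score" (0 to 1); they miss things now and then, are a little off and sometimes report something else, mostly with a low value. They report only what shows in the picture. A call takes as long as a camera call. They do not tell look-alikes from the thing itself.
- cams.spot_in(camera, thing): "at" ([x, y, z] in m, in world coordinates, good to about 4 mm: the middle of the surface that is visible of it).
- cams.pinpoint(camera, thing): "at" ([x, y, z] in m, in world coordinates, good to about 4 mm: a listed point, or the origin of a listed thing).
The state is a dict: "clock": time; "joint_positions": joint angles; "qvel": joint speeds; "effort": joint torques, N m; "tool_pos": TCP position; "eef_rot": TCP orientation; "wrist_force": force on the tool from outside, world axes, zero at the start; "ft_torque": the same for the moment, N m; "width": finger opening in m; "grip_force": force on a finger pad.
Only numpy, scipy, OpenCV 4.12 (cv2) and the standard library are available. Lean on these libraries where they do the work, as an engineer would, in place of code of your own. Each camera call takes 0.05 s, during which the arm holds its last target. There are 200 camera calls.

## Working session

There is one attempt and no reset: what is moved stays moved. The work goes in short steps, each a Python script; the robot and the scene stay as the last script left them, time stands still between calls to the robot, and variables do not carry over. Pictures are saved under pics/ and viewed, at most 11 in all, crops included, and the job is handed in when it is done.

```bash
mkdir -p pics
cat > h.py <<'E'
import numpy as np, cv2
from bench import robot, planner, cams, close_job
from scipy.spatial.transform import Rotation as R
def save(n,f):
    im=cams.capture(n); cv2.imwrite('pics/'+f,im[:,:,::-1]); return im
def ray(n,u,v,p=None):
    p=p or cams.camera_params(n); E=np.array(p['extrinsics']); d=E[:3,:3]@np.linalg.solve(np.array(p['K']),[u,v,1.]); return E[:3,3],d
def onz(n,u,v,z,p=None):
    o,d=ray(n,u,v,p); return o+d*(z-o[2])/d[2]
def tri(rs):
    A=0;b=0
    for o,d in rs:
        d=d/np.linalg.norm(d);P=np.eye(3)-np.outer(d,d);A=A+P;b=b+P@o
    return np.linalg.solve(A,b)
def proj(p,X):
    E=np.linalg.inv(np.array(p['extrinsics']));c=E[:3,:3]@X+E[:3,3];u=np.array(p['K'])@c;return u[:2]/u[2]
E
python3 - <<'E'
from h import *
np.set_printoptions(precision=4,suppress=True)
for c in ("scene","top"):
    save(c,c+'0.png'); p=cams.camera_params(c); print(c,p['extrinsics'])
    for t in ("bed","ledge","fence","slide_grip","bar_green","bar_orange","bar_cream","pen","date_stamp","ink_pad"):
        print(c,t,[(np.round(d['at'],4).tolist(),round(d['score'],2)) for d in cams.pinpoint(c,t)[:3]])
s=robot.get_state();print(s['clock'],robot.tips_ahead,s['eef_rot'])
E
```

```text
scene [[-0.6611 -0.4849  0.5726 -0.1486]
 [-0.7502  0.4431 -0.4909  0.6829]
 [-0.0157 -0.754  -0.6567  0.9576]
 [ 0.      0.      0.      1.    ]]
scene bed [([0.4898, -0.2321, 0.0416], 0.82)]
scene ledge []
scene fence [([0.4342, -0.2411, 0.0475], 0.94), ([0.4519, 0.174, 0.0007], 0.74)]
scene slide_grip [([0.5129, -0.2734, 0.1073], 0.77)]
scene bar_green [([0.4502, 0.1735, 0.0025], 0.56), ([0.4427, 0.1031, -0.0071], 0.24)]
scene bar_orange [([0.4608, 0.2674, -0.0039], 0.75)]
scene bar_cream [([0.4388, 0.3705, 0.002], 0.77)]
scene pen [([0.4432, 0.1011, -0.0058], 0.64)]
scene date_stamp [([0.4316, 0.023, 0.0101], 0.9), ([0.7932, -0.055, 0.0027], 0.67), ([0.4855, -0.2182, 0.0401], 0.63)]
scene ink_pad [([0.4346, 0.0092, 0.0001], 0.88), ([0.4356, -0.2427, 0.0441], 0.35)]
top [[-0.0113 -0.9904  0.1377  0.4673]
 [-0.9997  0.0144  0.0221  0.0345]
 [-0.0238 -0.1374 -0.9902  1.2074]
 [ 0.      0.      0.      1.    ]]
top bed [([0.483, -0.2389, 0.0432], 0.8)]
top ledge [([0.4916, -0.2207, 0.0383], 0.95)]
top fence [([0.4431, -0.2375, 0.046], 0.62)]
top slide_grip [([0.5088, -0.2723, 0.1094], 0.8)]
top bar_green [([0.4529, 0.1766, -0.002], 0.6)]
top bar_orange [([0.4617, 0.2699, 0.0019], 0.95), ([0.4286, 0.0107, 0.0034], 0.18)]
top bar_cream [([0.4408, 0.3732, 0.0018], 0.86)]
top pen [([0.4445, 0.1, 0.0009], 0.83)]
top date_stamp [([0.4377, 0.0205, 0.0073], 0.74), ([0.7974, -0.0566, -0.0004], 0.64), ([0.5348, -0.1209, 0.0016], 0.52)]
top ink_pad [([0.4303, 0.01, 0.0007], 0.65)]
1.1 0.025 [ 0.9774  0.2113 -0.     -0.    ]
```

View pics/scene0.png

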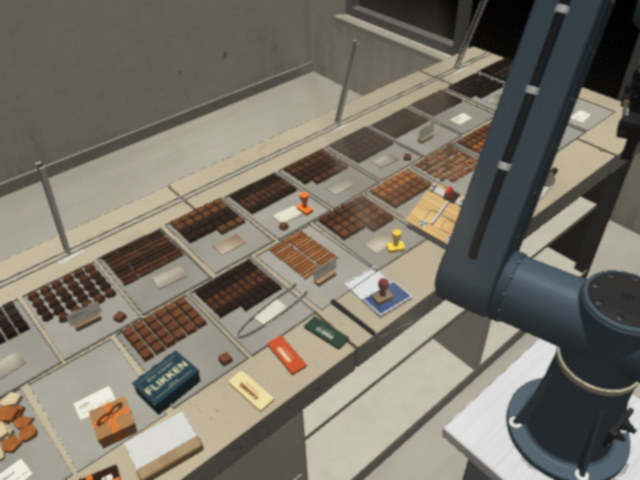

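View pics/top0.png

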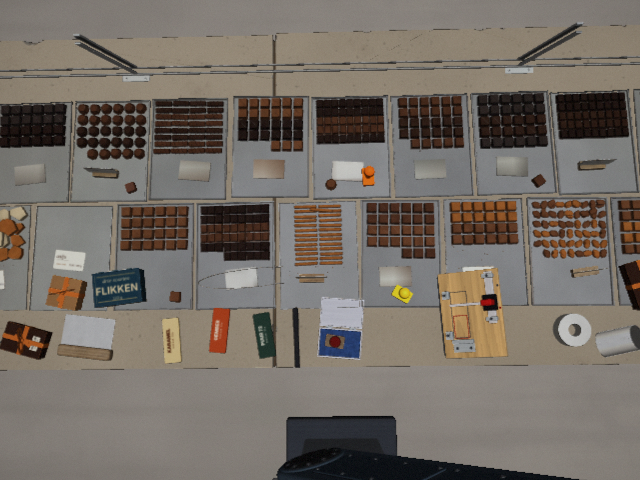

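The top view shows the green bar at about (263,335), pen (296,338), stamp with dark red handle on the blue pad (336,342), and jig (472,315) with its red grip at (489,302). The orange and yellow stamps, at (368,175) and (402,293), are look-alikes. Next are wrist views from two places at each site.

```bash
python3 - <<'E'
from h import *
import json,pickle
np.set_printoptions(precision=4,suppress=True)
q=R.from_matrix(np.array([[0,1,0],[1,0,0],[0,0,-1.]]).T).as_quat()  # tool x=world y, y=world x
def look(pos,names,tag,out):
    try: robot.move_to(pos,q)
    except robot.PlanningError as e: print(tag,'plan',e); return
    p=cams.camera_params('wrist'); im=save('wrist',tag+'.png'); out[tag]=p
    print(tag,'cam',np.array(p['extrinsics'])[:3,3],np.array(p['extrinsics'])[:3,2])
    for t in names:
        print(tag,t,[(np.round(d['at'],4).tolist(),round(d['score'],2)) for d in cams.pinpoint('wrist',t)[:2]])
out={}
B=("bed","ledge","fence","slide_grip")
look([.45,-.24,.33],B,'bedA',out)
look([.50,-.18,.33],B,'bedB',out)
look([.43,.02,.28],("date_stamp","ink_pad"),'padA',out)
look([.43,.08,.28],("date_stamp","ink_pad","bar_green","pen"),'padB',out)
look([.43,.18,.28],("bar_green","pen"),'barA',out)
pickle.dump(out,open('cam.pkl','wb'))
s=robot.get_state();print(s['clock'],s['joint_positions'])
E
python3 -c "
import cv2,numpy as np
I=[cv2.imread('pics/%s.png'%n) for n in ('bedA','bedB')]
cv2.imwrite('pics/m1.png',I[0])
J=[cv2.resize(cv2.imread('pics/%s.png'%n),(400,300)) for n in ('bedB','padA','padB','barA')]
cv2.imwrite('pics/m2.png',np.vstack([np.hstack(J[:2]),np.hstack(J[2:])]))"
```

```text
bedA cam [ 0.4492 -0.1767  0.4654] [-0.0011 -0.241  -0.9705]
bedA bed [([0.4896, -0.2358, 0.0439], 0.57)]
bedA ledge [([0.49, -0.2204, 0.0363], 0.61)]
bedA fence [([0.438, -0.2368, 0.043], 0.9)]
bedA slide_grip [([0.5107, -0.2717, 0.1087], 0.88)]
bedB cam [ 0.4995 -0.1152  0.4654] [-0.0008 -0.2408 -0.9706]
bedB bed [([0.4894, -0.2364, 0.0442], 0.7)]
bedB ledge [([0.4892, -0.2213, 0.0375], 0.7)]
bedB fence [([0.4342, -0.2387, 0.0456], 0.66)]
bedB slide_grip []
padA cam [0.4304 0.0834 0.4163] [ 0.0021 -0.2417 -0.9703]
padA date_stamp [([0.5298, -0.1246, 0.0016], 0.91), ([0.4325, 0.0253, 0.0059], 0.56)]
padA ink_pad [([0.4303, 0.0088, 0.0001], 0.61), ([0.4513, 0.1739, -0.0007], 0.43)]
padB cam [0.4297 0.1443 0.4157] [ 0.0003 -0.2411 -0.9705]
padB date_stamp [([0.534, -0.1243, 0.004], 0.69)]
padB ink_pad [([0.4353, 0.0114, 0.0028], 0.87)]
padB bar_green [([0.4503, 0.1729, -0.0019], 0.95)]
padB pen [([0.4479, 0.1039, 0.0028], 0.57)]
barA cam [0.4291 0.2446 0.4155] [-0.0003 -0.2411 -0.9705]
barA bar_green [([0.4495, 0.1727, -0.0007], 0.64)]
barA pen [([0.4454, 0.1, 0.0011], 0.9), ([0.4519, 0.1719, -0.0002], 0.52)]
5.7167 [ 0.1541  0.2692  1.7765 -0.0004  1.096   0.1557]
```

View pics/m1.png

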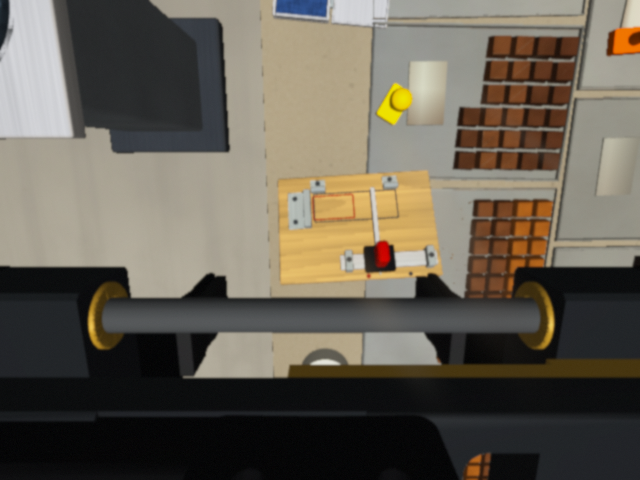

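View pics/m2.png

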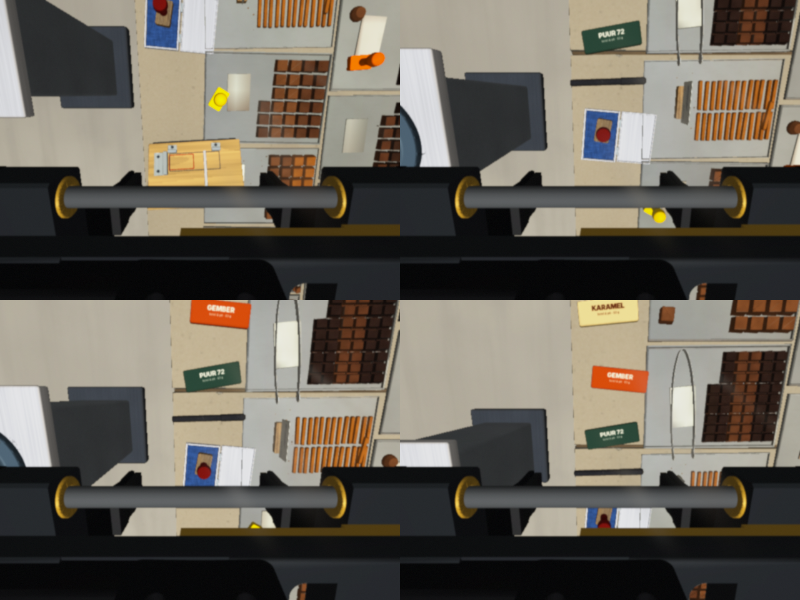

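bedA shows the whole bed, with corners near (278,182), (428,171), (440,274) and (281,283). The grip top is at (383,252), and the slide is part way along. The composite shows the stamp on the blue pad, slightly turned, and the green bar turned by about 8 degrees. Next I fit models to segmented contours.

```bash
cat > fit.py <<'E'
from h import *
import pickle
from scipy.optimize import least_squares
np.set_printoptions(precision=4,suppress=True)
C=pickle.load(open('cam.pkl','rb')); C['top0']=cams.camera_params('top')
I={k:cv2.imread(f'pics/{k}.png') for k in C}
H={k:cv2.cvtColor(I[k],cv2.COLOR_BGR2HSV) for k in C}
def blob(k,lo,hi,near,close=0,rad=30):
    m=cv2.inRange(H[k],np.array(lo),np.array(hi))
    if close: m=cv2.morphologyEx(m,cv2.MORPH_CLOSE,np.ones((close,close)))
    w=np.zeros_like(m); cv2.circle(w,tuple(int(round(a)) for a in near),rad,255,-1)
    n,l,s,c=cv2.connectedComponentsWithStats(m)
    ids=np.unique(l[(w>0)&(m>0)]); ids=ids[ids>0]
    if len(ids)==0: return None
    i=max(ids,key=lambda i:s[i][4]); return (l==i).astype(np.uint8)
def cnt(m): return max(cv2.findContours(m,cv2.RETR_EXTERNAL,cv2.CHAIN_APPROX_NONE)[0],key=cv2.contourArea)
def rect(k,m,z):
    c=cnt(m)[:,0,:]; P=np.array([onz(k,u,v,z,C[k])[:2] for u,v in c])
    (cx,cy),(w,h),a=cv2.minAreaRect((P*1000).astype(np.float32))
    b=cv2.boxPoints(((cx,cy),(w,h),a)); e=max([(b[1]-b[0]),(b[2]-b[1])],key=np.linalg.norm)
    return cx/1000,cy/1000,w,h,np.degrees(np.arctan2(e[1],e[0]))
def bedT(p):
    x,y,z,yaw=p; b=np.radians(30)
    M=np.array([[0,1,0],[-np.cos(b),0,np.sin(b)],[np.sin(b),0,np.cos(b)]])
    return R.from_euler('z',yaw).as_matrix()@M, np.array([x,y,z])
E
cat > f1.py <<'E'
from fit import *
g=np.array([.45,.173,.009])
for k in ('top0','padB','barA'):
    m=blob(k,(55,60,20),(95,255,140),proj(C[k],g),7)
    print('bar',k,rect(k,m,.009))
s=np.array([.432,.024,.06])
for k in ('top0','padA','padB'):
    m=cv2.inRange(H[k],(172,120,30),(180,255,255))|cv2.inRange(H[k],(0,150,30),(5,255,255))
    n,l,st,c=cv2.connectedComponentsWithStats(m); pr=proj(C[k],s)
    i=min([i for i in range(1,n) if st[i][4]>25],key=lambda i:np.hypot(*(c[i]-pr))); print('head',k,c[i],st[i],pr)
    C[k]['head']=c[i]
    m=blob(k,(100,100,30),(125,255,255),proj(C[k],[.432,.01,.009]),0,40); print('felt',k,rect(k,m,.009))
    m=blob(k,(5,60,50),(20,255,255),proj(C[k],[.432,.024,.021]),0,18); 
    if m is not None: print('foot',k,rect(k,m,.021))
print('head tri',[tri([ray(None,*C[k]['head'],C[k]) for k in kk]) for kk in (('padA','padB'),('top0','padA'),('top0','padA','padB'))])
for k in ('top0','bedA'):
    m=blob(k,(12,60,90),(28,255,255),proj(C[k],[.49,-.2,.04]),9,40)
    c=cv2.convexHull(cnt(m)); 
    for e in np.arange(.01,.08,.005):
        q=cv2.approxPolyDP(c,e*cv2.arcLength(c,True),True)
        if len(q)==4: break
    print('bed',k,q[:,0].tolist(),m.sum())
    m=cv2.inRange(H[k],(0,180,120),(4,255,255))|cv2.inRange(H[k],(176,180,120),(180,255,255))
    n,l,st,c=cv2.connectedComponentsWithStats(m); pr=proj(C[k],[.51,-.272,.112])
    i=min([i for i in range(1,n) if st[i][4]>25],key=lambda i:np.hypot(*(c[i]-pr))); print('grip',k,c[i],st[i],pr)
a=np.hstack([cv2.resize(I['bedA'][160:300,260:460],(800,560))[:, :, :]]);cv2.imwrite('pics/c1.png',a)
b=np.hstack([cv2.resize(I['padA'][140:300,270:430],(400,400)),cv2.resize(I['top0'][290:370,300:380],(400,400))]);cv2.imwrite('pics/c2.png',b)
E
python3 f1.py
```

```text
bar top0 (0.45156710815429685, 0.17106475830078124, 92.12703704833984, 34.09764862060547, np.float32(9.758351))
bar padB (0.4488206787109375, 0.17184002685546876, 90.73268127441406, 33.46189498901367, np.float32(9.341989))
bar barA (0.4489532775878906, 0.1732743377685547, 91.56137084960938, 33.5125846862793, np.float32(9.717827))
head top0 [334.5761 341.3152] [330 336  11  11  92] [333.5452 343.8454]
felt top0 (0.4323846130371094, 0.01100079345703125, 84.49024963378906, 54.62043380737305, np.float32(85.16549))
foot top0 (0.43948016357421876, 0.03301458740234375, 14.93270206451416, 24.615745544433594, np.float32(-16.313786))
head padA [324.8372 215.1985] [314 204  22  23 393] [321.5298 213.6944]
felt padA (0.4306542053222656, 0.011514720916748046, 83.34905242919922, 53.974327087402344, np.float32(84.919174))
foot padA (0.4351507568359375, 0.022640485763549805, 38.79921340942383, 24.425064086914062, np.float32(79.64422))
head padB [325.8852 273.8036] [316 261  21  25 392] [322.8381 273.8802]
felt padB (0.43083294677734374, 0.01450995445251465, 77.29983520507812, 53.779727935791016, np.float32(84.959724))
foot padB (0.43506875610351564, 0.023758913040161134, 39.50331115722656, 24.571258544921875, np.float32(79.88357))
head tri [array([0.4353, 0.0209, 0.0507]), array([0.4361, 0.0215, 0.0531]), array([0.4358, 0.0215, 0.0523])]
bed top0 [[497, 268], [508, 355], [446, 358], [438, 274]] 4794
grip top0 [486.3115 301.8361] [481 299  13   7  61] [484.9474 302.521 ]
bed bedA [[261, 0], [639, 91], [639, 244], [272, 296]] 47998
grip bedA [382.7683 253.3552] [377 242  13  24 259] [382.8963 250.3694]
```

View pics/c1.png

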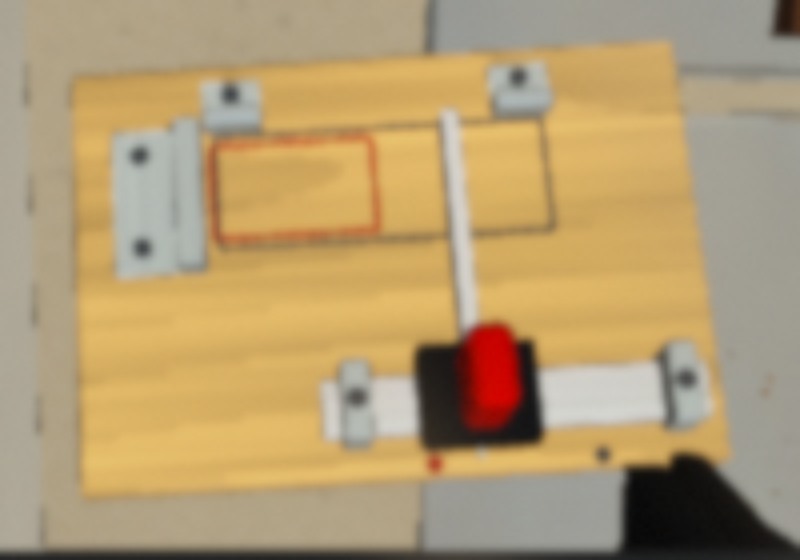

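View pics/c2.png

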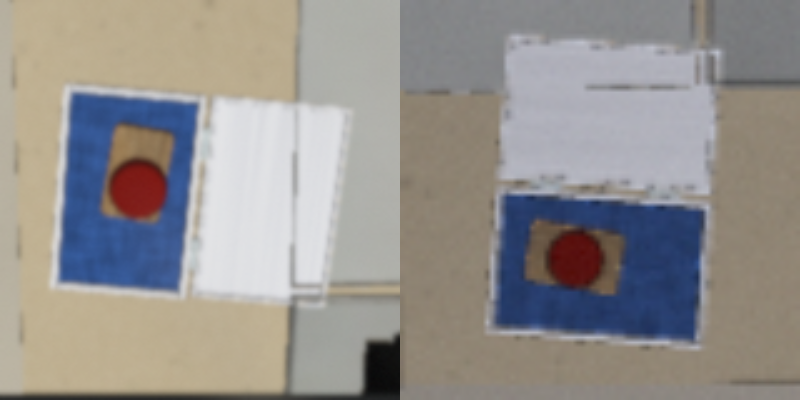

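c1 shows the bed corners at full-image pixels (278,179), (427.5,171), (442.5,274) and (281,284), and the seat's far outline end near (396,190)-(398,217). c2 shows the stamp foot and the felt clearly. Next: fit the bed.

```bash
cat > f2.py <<'E'
from fit import *
off=-.375
A=np.array([[73,76],[670,43],[730,457],[83,496]])/4.+[260,160]+off
W=[(-40,-88),(-40,88),(85,88),(85,-88)]
T=np.array([[438,274],[446,358],[508,355],[497,268]])
WT=[(-40,88),(-40,-88),(85,-88),(85,88)]
def res(p,views,fz=True):
    Rm,o=bedT(p); r=[]
    for k,uv,w,s in views:
        for (a,b),x in zip(w,uv): r+=list((proj(C[k],o+Rm@[a/1e3,b/1e3,0])-x)*s)
    if fz: r.append((p[2]-.046)*1000)
    return r
for vs in ([('bedA',A,W,1)],[('top0',T,WT,1)],[('bedA',A,W,1),('top0',T,WT,.5)]):
  for fz in (0,1):
    s=least_squares(res,[.489,-.236,.046,0],args=(vs,fz)); print(s.x,np.degrees(s.x[3]),np.round(s.fun,1))
Rm,o=bedT(s.x); np.save('bed.npy',s.x)
I2=cv2.resize(I['bedA'][160:300,260:460],(800,560))
d=lambda x,y,z:tuple(int(v) for v in (proj(C['bedA'],o+Rm@(np.array([x,y,z])/1e3))-[260,160]-off)*4)
for q in ((-18,-50.5,0),(-18,50.5,0),(18,50.5,0),(18,-50.5,0),(-20,-50.5,10),(24,-50.5,10),(-18,33,8),(-18,50,8),(-18,-33,8),(-40,-88,0),(85,88,0)):
    cv2.circle(I2,d(*q),3,(255,0,255),-1)
for j in (0,10,20): cv2.circle(I2,d(66,j-1,46),3,(255,255,0),-1)
cv2.imwrite('pics/c3.png',I2)
for n,P in (('grip',(.5108,-.272,.1087)),('gripTop',(.5129,-.2734,.1073)),('fence',(.436,-.238,.0445)),('ledge',(.490,-.221,.037)),('bed',(.4895,-.236,.044))): print(n,Rm.T@(np.array(P)-o)*1000)
E
python3 f2.py
```

```text
[ 0.4883 -0.2386  0.0395  0.057 ] 3.268491999295649 [ 0.2  0.3 -0.1 -0.5 -0.   0.4 -0.1 -0.2]
[ 0.4878 -0.2375  0.0448  0.0567] 3.251189969981557 [-0.8 -0.3  0.8 -1.1  1.1  1.1 -1.1  0.5 -1.2]
[ 0.4895 -0.2421  0.0345  0.0609] 3.491754101995342 [-0.2  0.3  0.4 -0.3 -0.4  0.5  0.2 -0.5]
[ 0.4893 -0.2391  0.0459  0.0608] 3.4827156489983015 [-0.5 -0.1  0.2  0.1 -0.1  0.9  0.4 -0.9 -0.1]
[ 0.4884 -0.2388  0.0395  0.0573] 3.28404936533779 [ 0.2  0.5 -0.  -0.3  0.   0.5  0.  -0.1 -0.6  0.3 -0.4  0.1 -0.7  0.7
 -0.3 -0. ]
[ 0.4879 -0.2377  0.0448  0.057 ] 3.2662354082848553 [-0.7 -0.2  0.9 -1.   1.2  1.2 -1.   0.7 -0.6  0.3 -0.4  0.3 -0.5  0.9
 -0.1 -0.  -1.2]
grip [62.7437 20.9376 37.5298]
gripTop [63.3578 22.9544 35.5587]
fence [ -2.4441 -51.8037   1.0343]
ledge [-18.2282   3.0772   1.4869]
bed [-1.7836  1.7234  0.0755]
```

View pics/c3.png

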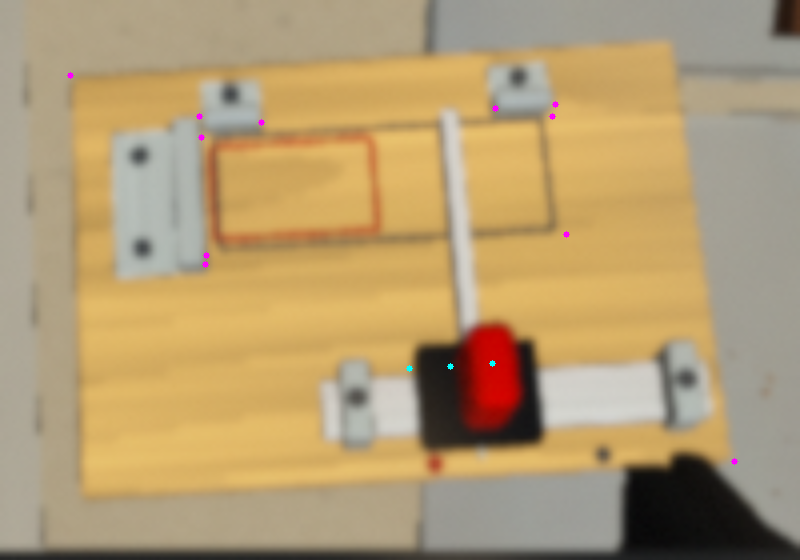

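The bed fit agrees with the detector to about 2 mm (yaw 3.27 degrees, origin about (0.488,-0.238,0.0455)). Next I move the slide, after checking IK for every later pose.

```bash
cat > acts.py <<'E'
from h import *
from fit import bedT
RB,OB=bedT([.4881,-.2378,.0455,.0572])
bed=lambda x,y,z: OB+RB@(np.array([x,y,z])/1e3)
def quat(z,y):
    z=z/np.linalg.norm(z); y=y-z*(y@z); y/=np.linalg.norm(y)
    return R.from_matrix(np.column_stack([np.cross(y,z),y,z])).as_quat()
def tcp(g,q): return np.asarray(g)-R.from_quat(q).apply([0,0,.006])
def yawv(a): return np.array([np.cos(a),np.sin(a),0])
DN=np.array([0,0,-1.])
tb=lambda p: RB.T@(np.array(p)-OB)*1e3
BAR=np.array([.4489,.1727]); BARY=np.radians(9.55)
STP=np.array([.4353,.0225]); STY=np.radians(79.75)
QG=quat(-RB[:,2],-RB[:,1])
E
python3 - <<'E'
from acts import *
np.set_printoptions(precision=3,suppress=True)
def t(n,g,q):
    for qq in (q,(R.from_quat(q)*R.from_euler('z',np.pi)).as_quat()):
        j=planner.ik(tcp(g,qq),qq); print(n,None if j is None else np.array(j))
bx=BARY-np.pi/2
t('grip',bed(66,21,40),QG); t('gripup',bed(66,21,100),QG); t('gripend',bed(66,60,40),QG)
t('bar',[*BAR,.021],quat(DN,yawv(bx)))
t('place',bed(0,0,20),quat(-RB[:,2],RB[:,0])); t('placeup',bed(0,0,120),quat(-RB[:,2],RB[:,0]))
t('stX',[*STP,.049],quat(DN,yawv(STY))); t('stY',[*STP,.049],quat(DN,yawv(STY-np.pi/2)))
t('prL',bed(0,0,49),quat(-RB[:,2],RB[:,0])); t('prW',bed(0,0,49),quat(-RB[:,2],RB[:,1]))
# act
j1=planner.ik(tcp(bed(66,21,40),QG),QG); j2=planner.ik(tcp(bed(66,21,100),QG),QG)
if j1 is None or j2 is None: raise SystemExit
robot.command_gripper(.05)
robot.move_to(tcp(bed(66,21,100),QG),QG)
hit=robot.move_linear(tcp(bed(66,21,40),QG),rate=.1,guard=8)
print('hit',hit); s=robot.get_state(); print(s['clock'],tb(s['tool_pos']))
if hit: raise SystemExit
robot.command_gripper(0.0); s=robot.get_state(); print(s['width'],s['grip_force'],s['wrist_force'],tb(s['tool_pos']))
E
```

```text
grip None
grip [-0.469  0.654  1.828 -0.916  0.576  0.238]
gripup None
gripup [-0.417  0.554  1.82  -0.794  0.673  0.137]
gripend None
gripend [-0.433  0.684  1.733 -0.837  0.636  0.175]
bar [ 0.134  0.739  1.942 -0.     0.461  1.539]
bar [ 0.134  0.739  1.942 -0.     0.461 -1.603]
place [-0.405  0.734  1.927 -1.144  0.514  2.139]
place [-0.405  0.734  1.927 -1.144  0.514 -1.003]
placeup [-0.308  0.553  1.913 -0.86   0.664  1.896]
placeup [-0.308  0.553  1.913 -0.86   0.664 -1.245]
stX [-0.206  0.66   2.048 -0.     0.434 -1.598]
stX [-0.206  0.66   2.048 -0.     0.434  1.544]
stY [-0.206  0.66   2.048 -0.     0.434 -0.027]
stY None
prL [-0.378  0.68   1.928 -1.052  0.549  2.059]
prL [-0.378  0.68   1.928 -1.052  0.549 -1.082]
prW [-0.378  0.68   1.928 -1.052  0.549  0.489]
prW [-0.378  0.68   1.928 -1.052  0.549 -2.653]
```

```bash
sed -i 's/^QG=.*/QG=quat(-RB[:,2],RB[:,1])/' acts.py
python3 - <<'E'
from acts import *
np.set_printoptions(precision=3,suppress=True)
robot.command_gripper(.05)
robot.move_to(tcp(bed(66,21,100),QG),QG)
hit=robot.move_linear(tcp(bed(66,21,40),QG),rate=.1,guard=8)
s=robot.get_state(); print('hit',hit,s['clock'],tb(s['tool_pos']))
if hit: raise SystemExit
robot.command_gripper(0.0); s=robot.get_state(); print(s['width'],s['grip_force'],s['wrist_force'],tb(s['tool_pos']))
if s['width']<.008: raise SystemExit
hit=robot.move_linear(tcp(bed(66,70,40),QG),rate=.04,guard=12)
s=robot.get_state(); print('stop',hit,s['clock'],s['wrist_force'],s['width'],tb(s['tool_pos']))
E
```

```text
hit False 9.0 [65.979 21.098 46.103]
0.011712304468970546 30.000346298329532 [-0.849  0.088  0.34 ] [66.039 20.944 46.128]
stop True 10.5833 [-1.887  0.106  4.516] 0.011961413074410515 [65.989 54.055 46.081]
```

Run:
```python
from acts import *
np.set_printoptions(precision=3,suppress=True)
hit=robot.move_linear(tcp(bed(66,70,40),QG),rate=.02,guard=18)
s=robot.get_state(); print('stop',hit,s['clock'],s['wrist_force'],s['width'],tb(s['tool_pos']))
robot.command_gripper(.05); s=robot.get_state(); print(s['wrist_force'])
robot.move_linear(tcp(bed(66,54,110),QG),rate=.2)
q=quat(DN,yawv(0)); robot.move_to([.46,-.17,.30],q)
import pickle; C={'bedC':cams.camera_params('wrist')}; save('wrist','bedC.png')
pickle.dump(C,open('c2.pkl','wb'))
print([d['at'] for d in cams.pinpoint('wrist','slide_grip')],robot.get_state()['clock'])
I=cv2.imread('pics/bedC.png'); p=C['bedC']; c=proj(p,bed(20,0,0)); print(c)
d=lambda X:tuple(int(v) for v in proj(p,X))
for j in (50.5,55.5):
    for x in (-17,20): cv2.circle(I,d(bed(x,j,11)),1,(255,0,255),-1)
for x in ((-18,-50.5,0),(-18,33,8),(-18,-33,8),(66,54,46),(-40,88,0),(-40,-88,0)): cv2.circle(I,d(bed(*x)),1,(255,255,0),-1)
cx,cy=map(int,c); x0=max(cx-100,0);y0=max(cy-75,0); cv2.imwrite('pics/c4.png',cv2.resize(I[y0:y0+150,x0:x0+200],(800,600)))
```

```text
stop True 11.1583 [-1.994  0.356  3.735] 0.012066282367011379 [65.946 54.371 45.992]
[ 0.711 -0.494 -0.611]
[] 13.3917
[349.832 291.966]
```

View pics/c4.png

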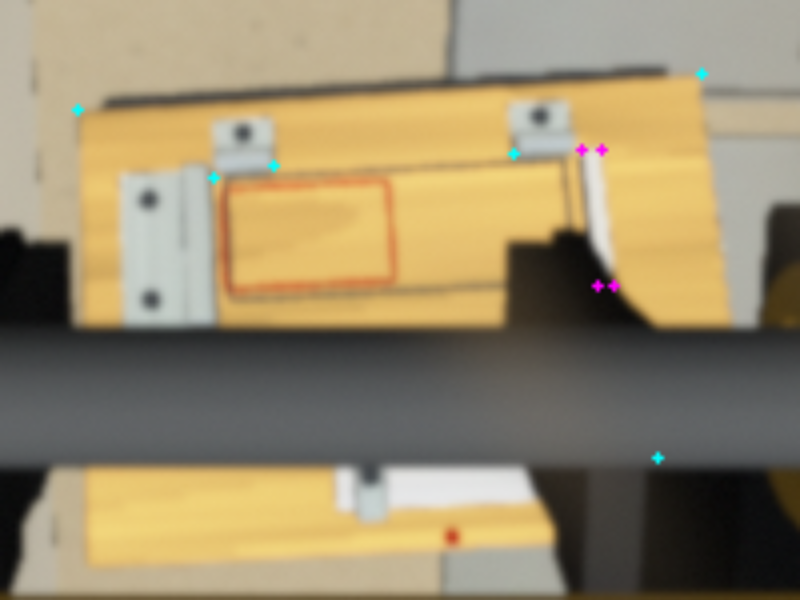

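The slide plate is at its long stop, and the predicted pixels (582-614, 150-286) lie on it. Next I pick the bar and place it.

Run:
```python
from acts import *
np.set_printoptions(precision=3,suppress=True)
q=quat(DN,yawv(BARY-np.pi/2)); g=lambda z:tcp([*BAR,z],q)
robot.command_gripper(.062)
robot.move_to(g(.12),q)
print('hit',robot.move_linear(g(.0208),rate=.1,guard=8),robot.get_state()['tool_pos'])
robot.command_gripper(0.0); s=robot.get_state(); print(s['width'],s['grip_force'],s['clock'])
if s['width']<.03: raise SystemExit
robot.move_linear(g(.15),rate=.15)
print(robot.get_state()['width'])
robot.move_to(tcp([.46,-.05,.25],q),q)
qp=quat(-RB[:,2],RB[:,0])
robot.move_to(tcp(bed(2.5,0,90),qp),qp)
robot.move_linear(tcp(bed(2.5,0,32),qp),rate=.15)
h=robot.move_linear(tcp(bed(2.5,0,16),qp),rate=.03,guard=5)
s=robot.get_state(); print('down',h,tb(s['tool_pos'])-[0,0,6],RB.T@s['wrist_force'],s['width'],s['clock'])
```

```text
hit False [0.449 0.173 0.027]
0.035315666609456516 30.000440776348114 17.5167
0.035731296203399106
down True [ 2.658  0.512 21.728] [ 0.909 -0.179  1.761] 0.03554252763995024 21.3333
```

Run:
```python
from acts import *
np.set_printoptions(precision=3,suppress=True)
qp=quat(-RB[:,2],RB[:,0])
h=robot.move_linear(tcp(bed(-5,0.3,21.5),qp),rate=.02,guard=5)
s=robot.get_state(); t=tb(s['tool_pos'])-[0,0,6]; print('side',h,t,RB.T@s['wrist_force'],s['clock'])
robot.command_gripper(.052); s=robot.get_state(); print(s['width'],s['wrist_force'])
robot.move_linear(tcp(bed(t[0],t[1],110),qp),rate=.2)
q=quat(DN,yawv(0)); robot.move_to([.45,-.13,.30],q)
p=cams.camera_params('wrist'); save('wrist','bedD.png')
print([(tb(d['at']),d['score']) for d in cams.pinpoint('wrist','bar_green')],robot.get_state()['clock'])
I=cv2.imread('pics/bedD.png'); c=proj(p,bed(0,0,9)); print(c)
hs=cv2.cvtColor(I,cv2.COLOR_BGR2HSV); m=cv2.morphologyEx(cv2.inRange(hs,(55,60,20),(95,255,140)),cv2.MORPH_CLOSE,np.ones((7,7)))
n,l,st,ce=cv2.connectedComponentsWithStats(m); i=l[int(c[1]),int(c[0])]; print(i,st[i])
k=max(cv2.findContours((l==i).astype(np.uint8),0,1)[0],key=cv2.contourArea)[:,0]
P=[]
for u,v in k:
    o,d=ray('wrist',u,v,p); o=RB.T@(o-OB); d=RB.T@d; P.append((o+d*(.009-o[2])/d[2])[:2]*1e3)
print('rect in bed (top face)',cv2.minAreaRect(np.float32(P)))
d=lambda X:tuple(int(v) for v in proj(p,X))
for x in (-18,18):
    for y in (-47.5,47.5): cv2.circle(I,d(bed(x,y,9)),1,(255,0,255),-1)
cx,cy=map(int,c); x0=max(cx-80,0);y0=max(cy-60,0); cv2.imwrite('pics/c5.png',cv2.resize(I[y0:y0+120,x0:x0+160],(800,600)))
```

```text
side True [-1.325  0.614 21.755] [ 1.821 -0.4    2.369] 21.6417
0.051739007064505745 [-0.46   0.37   0.489]
[(array([-4.033,  1.663, -1.367]), 0.71)] 25.05
[356.479 307.187]
0 [     0      0    640    480 307032]
rect in bed (top face) ((-131.45343017578125, -61.2137451171875), (917.0300903320312, 617.4108276367188), 85.08068084716797)
```

View pics/c5.png

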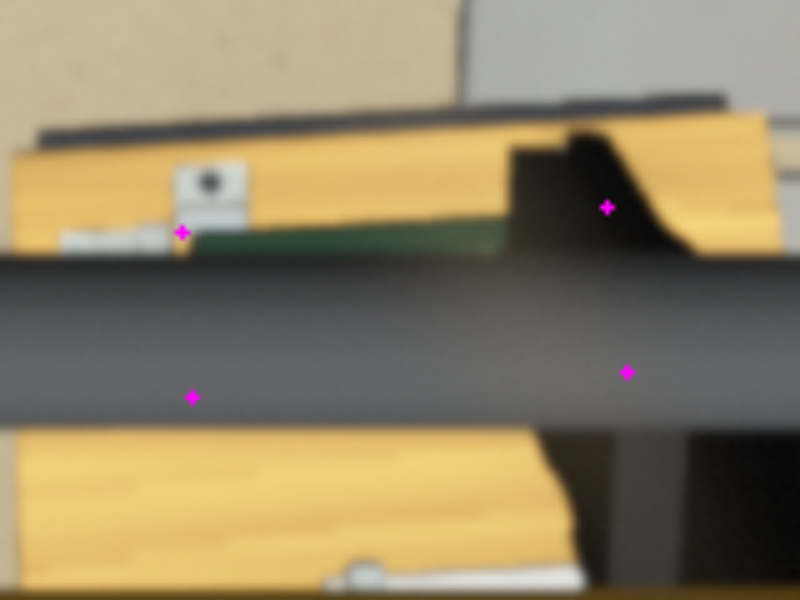

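The bar lies along the near tab: its lower edge runs along (190-505, 235-220) in the crop and its near end sits just off the fence. Its middle hides behind the gripper, so I check it with the top camera while picking up the stamp.

Run:
```python
from acts import *
np.set_printoptions(precision=3,suppress=True)
STP=np.array([.4353,.0222])
q=quat(DN,-yawv(STY)); g=lambda z:tcp([*STP,z],q)
robot.command_gripper(.056)
robot.move_to(g(.14),q)
# bar check
p=cams.camera_params('top'); I=save('top','top1.png'); hs=cv2.cvtColor(I,cv2.COLOR_RGB2HSV)
m=cv2.morphologyEx(cv2.inRange(hs,(55,60,20),(95,255,140)),cv2.MORPH_CLOSE,np.ones((7,7)))
c=proj(p,bed(0,0,9)); l=cv2.connectedComponents(m)[1]; i=l[int(c[1]),int(c[0])]; print('lab',i,c)
if i:
    k=max(cv2.findContours((l==i).astype(np.uint8),0,1)[0],key=cv2.contourArea)[:,0]; P=[]
    for u,v in k:
        o,d=ray('top',u,v,p); o=RB.T@(o-OB); d=RB.T@d; P.append((o+d*(.009-o[2])/d[2])[:2]*1e3)
    print('bar in bed',cv2.minAreaRect(np.float32(P)))
print([(tb(d['at']),d['score']) for d in cams.pinpoint('top','bar_green')])
print('hit',robot.move_linear(g(.049),rate=.1,guard=8),robot.get_state()['tool_pos'])
robot.command_gripper(0.0); s=robot.get_state(); print(s['width'],s['grip_force'],s['clock'],s['wrist_force'])
cv2.imwrite('pics/c6.png',cv2.resize(cv2.cvtColor(I[240:390,420:570],cv2.COLOR_RGB2BGR),(600,600),interpolation=2))
```

```text
lab 8 [458.546 314.811]
bar in bed ((1.4511308670043945, 2.6156959533691406), (34.25547790527344, 92.65939331054688), 0.034526146948337555)
[(array([-6.306,  5.098,  2.717]), 0.9)]
hit False [0.436 0.022 0.055]
0.020890321110530526 29.62288595183054 29.0917 [0.011 0.852 2.021]
```

View pics/c6.png

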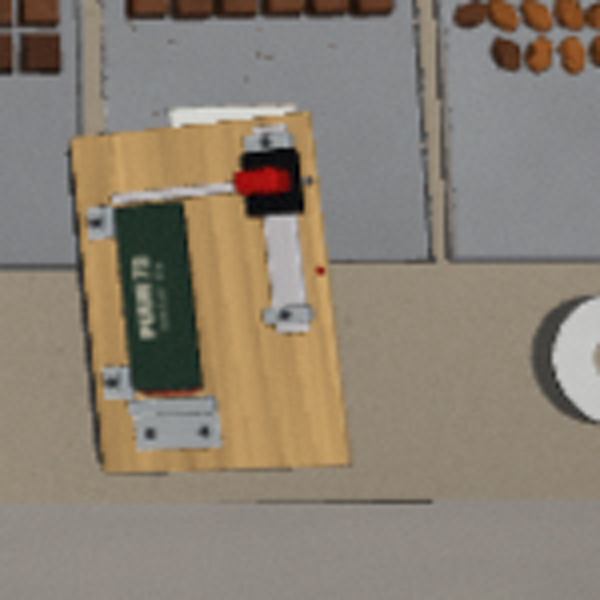

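The bar is seated on both tabs, between fence and plate, square to the bed within 0.04 degrees. The stamp is gripped at 21 mm width. Next: press.

Run:
```python
from acts import *
np.set_printoptions(precision=3,suppress=True)
s=robot.get_state(); P0=np.array(s['tool_pos']); q0=s['eef_rot']; np.save('stp.npy',np.r_[P0,q0])
robot.move_linear(P0+[0,0,.1],rate=.15); print(robot.get_state()['width'])
qp=quat(-RB[:,2],RB[:,1]); X,Y=-.8,1.0
robot.move_to(tcp(bed(X,Y,120),qp),qp)
robot.move_linear(tcp(bed(X,Y,58),qp),rate=.15)
h=robot.move_linear(tcp(bed(X,Y,44),qp),rate=.03,guard=5)
z=tb(robot.get_state()['tool_pos'])[2]-6; print('contact',h,z)
f0=None
for i in range(12):
    z-=.4; robot.move_linear(tcp(bed(X,Y,z),qp),rate=.02)
    s=robot.get_state(); f=RB.T@s['wrist_force']; print(i,z,f,s['width'])
    if f[2]>12: break
robot.wait(.6); s=robot.get_state(); print(RB.T@s['wrist_force'],tb(s['tool_pos'])-[0,0,6],s['clock'])
```

```text
0.020659679056630006
contact True 49.653733864301536
0 49.25373386430154 [0.397 0.655 4.476] 0.020826480679070985
1 48.85373386430154 [ 0.404 -0.661  8.418] 0.02049912232331824
2 48.45373386430154 [ 0.818 -0.454 11.395] 0.021059773471967313
3 48.05373386430154 [-0.039 -1.966 14.019] 0.02072604419352796
[ 0.563 -2.316 14.017] [-0.608  1.139 49.495] 33.5583
```

Run:
```python
from acts import *
np.set_printoptions(precision=3,suppress=True)
a=np.load('stp.npy'); P0,q0=a[:3],a[3:]
qp=quat(-RB[:,2],RB[:,1])
robot.move_linear(tcp(bed(-.8,1,120),qp),rate=.15)
robot.move_to(P0+[0,0,.1],q0)
robot.move_linear(P0+[0,0,.006],rate=.12)
h=robot.move_linear(P0-[0,0,.004],rate=.02,guard=4); s=robot.get_state(); print('down',h,s['tool_pos']-P0,s['wrist_force'])
robot.command_gripper(.056); robot.move_linear(P0+[0,0,.12],rate=.15)
robot.move_to([.43,.12,.28],quat(DN,yawv(0)))
p=cams.camera_params('wrist'); I=save('wrist','padE.png')
x,y=map(int,proj(p,np.array([.435,.022,.03]))); A=cv2.resize(I[max(y-50,0):y+50,x-50:x+50],(400,400))
T=save('top','top2.png'); x,y=map(int,proj(cams.camera_params('top'),np.array([.46,-.1,.03])))
B=cv2.resize(T[y-75:y+75,x-100:x+100],(533,400))[:,:400]
print([(d['at'],d['score']) for d in cams.pinpoint('top','date_stamp')[:3]])
p=cams.camera_params('top'); hs=cv2.cvtColor(T,cv2.COLOR_RGB2HSV)
m=cv2.morphologyEx(cv2.inRange(hs,(55,60,20),(95,255,140)),cv2.MORPH_CLOSE,np.ones((7,7)))
c=proj(p,bed(0,0,9)); l=cv2.connectedComponents(m)[1]; i=l[int(c[1]),int(c[0])]
k=max(cv2.findContours((l==i).astype(np.uint8),0,1)[0],key=cv2.contourArea)[:,0]; P=[]
for u,v in k:
    o,d=ray('top',u,v,p); o=RB.T@(o-OB); d=RB.T@d; P.append((o+d*(.009-o[2])/d[2])[:2]*1e3)
print('bar in bed',cv2.minAreaRect(np.float32(P)))
B=cv2.resize(T[235:385,300:520],(586,400))
cv2.imwrite('pics/c7.png',cv2.resize(np.hstack([A,B]),(800,325))[:,:,::-1]); s=robot.get_state(); print(s['clock'],s['wrist_force'])
```

```text
down True [ 0.    -0.    -0.001] [-0.27   0.463  3.586]
[([0.5385, -0.1214, 0.0007], 0.71), ([0.7993, -0.0557, -0.0016], 0.68), ([0.4911, -0.22, 0.0391], 0.55)]
bar in bed ((1.3429641723632812, 2.615497589111328), (34.47021484375, 92.65972900390625), 0.0360213965177536)
40.0 [-1.795  0.392  0.451]
```

View pics/c7.png

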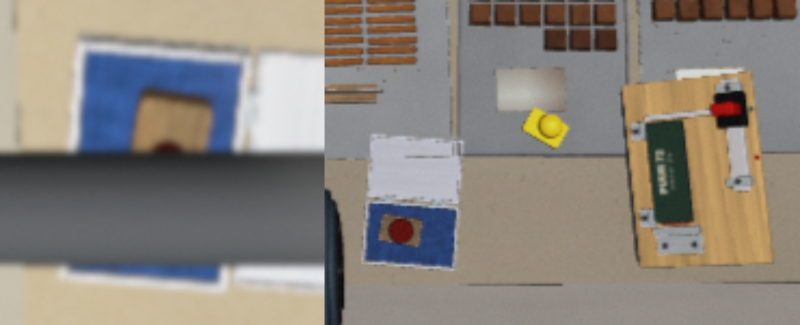

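The stamp stands upright on the felt, inside the rim (head at (400,231) in the right half). The bar is still seated and unchanged, and the slide is at its stop. Handing in.

```bash
python3 -c "
from bench import close_job
print(close_job())"
```

```text
the job is handed in; nothing more can be done
None
```

I handed the job in at about 40 s: the slide is at its long stop, the green bar is seated against the ledge, it was stamped with about 14 N at its middle, and the stamp is back upright on the ink pad; the hand-in returned no verdict.

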